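# Set the large price board out on the counter easel

### The job

Swing the keeper bar on the slotted rack well aside (nearly a quarter turn, to the left as seen from the robot), slide the largest blank price board up out of its leaning slot by its top edge, and stand it on the wooden easel: lower edge on the ledge, roughly centred, leaning back against the easel's back plate. Set the board down gently without dropping it, leave the keeper aside, and leave the two smaller boards in their slots and the pastry box, the tub and the jar where they stand.

Things in the scene. Friction and masses are not known exactly. Their poses are not given: they have to be found in the camera images.
- rack: Fixed aluminium rack, 270 (x) x 176 (y). Origin on the counter. Three slots along y, 11 wide, seats (where a board's origin stands) at x -36, 30, 96, y 0, z 35. Each leans 30 deg, its top to -x: runs along (-0.5,0,0.866). Slot's back plate (-x side) reaches 90 up the slot, front plate 45, 4 thick. Cheeks at y +-85 are 78 high. Keeper post, diameter 16, at x 148, y 0.
- keeper (a joint): Angle (rad) of the keeper: level steel bar 262 x 16 x 8 over the boards' top edges (underside 168 above the counter), pivoted on the rack's rear post about the vertical. 0: along the rack's -x, blocking the boards; grows as it swings to the rack's +y side, stop at 1.6. Stays where left.
- keeper_knob (a point): Top centre of the keeper's upright black knob: a cylinder 18 diameter, 45 high, standing on the bar 120 mm from the pivot; its top is 221 mm above the counter.
- keeper_pivot (a point): Point on the keeper's pivot axis, on the rack's rear post at 168 mm height.
- big_board: The largest price board: black both sides, wood rim, 150 wide (y) x 140 high (z) x 6 thick (x), about 0.14 kg. Origin: middle of its lower edge; z runs up the board to the top edge, x is its face normal (away from the robot and up at the start). It starts in any of the three slots, leaning 30 deg; its top 50 mm is clear of the slot's plates.
- small_board_a: Smaller board of the same look, 100 wide (y) x 105 high (z) x 6 thick (x), in another slot; origin: middle of its lower edge, z up the board. Leave it.
- small_board_b: Same as small_board_a, in the remaining slot. Leave it.
- easel: Fixed light-wood easel facing away from the robot (its +x), 130 (x) x 180 (y). Origin on the counter, z up. Back plate 130 wide, reaching 80 up from the ledge, leans 25 deg with its top to -x: runs along (-0.423,0,0.906). Ledge square to it, 180 wide, 18 deep between back plate and a front lip 12 high.
- easel_seat (a point): Middle of the ledge's upper side, 3 mm in front of the back plate: where the board's origin lies when it stands centred with its back flat on the plate. At easel x = 30, y = 0, z = 45 mm.
- pastry_box: Open cardboard pastry box with pastries, 140 (x) x 220 (y) x 45 high; origin: centre of its underside. Leave it.
- glaze_tub: White lidded tub, 140 diameter, 150 high; origin: centre of its underside. Leave it.
- nut_jar: Green glass jar with a steel lid, 70 diameter, 100 high; origin: centre of its underside. Leave it.

How it is judged:
On the way, in this order (a step that is already met when the one before it is completed fails the run):
1. the keeper bar is swung aside (beyond 1.1 rad) (value of joint keeper above 1.1 rad), for 0.2 s.
2. the large board is drawn up clear of its slot (lower edge at least 85 mm above its seat), with the keeper aside (z of big_board in the frame of rack above 0.12 m and value of joint keeper above 1.1 rad), for 0.1 s.
At the end, for the whole second after the job is handed in: The large board rests on the easel: lower edge on the ledge, within 30 mm of its middle, square within 0.12 rad, leaning back 17 to 39 deg from vertical. Keeper beyond 1.1 rad; small boards within 20 mm and pastry box, tub and jar within 30 mm of their starts (x of big_board in the frame of easel_seat between -0.008 and 0.018 m and y of big_board in the frame of easel_seat between -0.03 and 0.03 m and z of big_board in the frame of easel_seat between -0.008 and 0.012 m and angle between big_board's own z axis and vertical between 0.3 and 0.68 rad and angle between the y axis of big_board and the y axis of easel, either way round below 0.12 rad and contact force between big_board and easel above 0.2 N and linear speed of big_board below 0.02 m/s and angular speed of big_board below 0.1 rad/s and value of joint keeper above 1.1 rad and distance of each of small_board_a, small_board_b from where it was at the start of the episode below 0.02 m and distance of each of pastry_box, glaze_tub, nut_jar from where it was at the start of the episode below 0.03 m); the robot touches nothing.
It fails at once if the large board is dropped: it moves faster than 0.5 m/s while no finger touches it (linear speed of big_board above 0.5 m/s and contact force between the fingers and big_board below 0.05 N).
It fails at once if a small board is moved by more than 40 mm (distance of any of small_board_a, small_board_b from where it was at the start of the episode above 0.04 m).
It fails at once if the pastry box, tub or jar is moved by more than 60 mm or tipped (distance of any of pastry_box, glaze_tub, nut_jar from where it was at the start of the episode above 0.06 m or angle between any of pastry_box, glaze_tub, nut_jar's own z axis and vertical above 0.4 rad).
It also fails if it takes over 54 s, if anything falls off the work surface, if the arm or the gripper's body presses on something with over 40 N, if the wrist force passes 120 N, or if a joint passes its speed limit or range.

### The arm

A 6-joint arm with a two-finger parallel gripper is mounted at the origin on the work surface. World frame = base frame: x ahead of the robot, y to its left, z up, the work surface at z = 0. Lengths are in m, angles in rad, forces in N, time in s.
With the tool pointing down it reaches from about 0.325 to 0.925 m from the base axis. Payload 3.1 kg.
Tool frame: the origin (TCP) lies midway between the tips of the shut fingers; the grasp point (between the pads) lies 19 mm behind it; z points along the fingers, y is the line along which they close (so a half turn about z gives the same grasp; the last joint's range is limited). The gripper opens to 85 mm and grips with 20 to 120 N. Pads are 22 mm wide; open, the fingers measure 114 mm over their backs; the gripper's body (76 mm by 85 mm) begins 54 mm behind the grasp point. The pads swing forward as they close: fully open they stand 13 mm farther back than shut.
Start: joints at [-1.274, 0.217, 1.613, -0, 1.311, -0.112], TCP at [0.248, -0.574, 0.231] pointing down, gripper open.
Joint ranges: [-2.75, 2.75], [-0.78, 2.1], [0.31, 2.55], [-1.13, 4.27], [0.13, 2.63], [-2.58, 2.58]. Speed limits (rad/s): [2.79, 2.79, 3.14, 3.14, 3.14, 3.14].

### API

Orientations are given as a unit quaternion [w, x, y, z].
In Python, from plant import manip, eyes, order gives the robot as it stands.
- The arm moves only by the tool apply_moves, never from a script. Its argument "rows" is a list of rows, each a list of 7 numbers: the shift along the world's x, y, z as a fraction of full scale, then the turn, a rotation vector about the world's x, y, z as a fraction of full scale, then the opening, from -1 (shut) to 1 (fully open). In form: [[tx, ty, tz, ax, ay, az, claw], ...]. A call has 1 to 20 rows; each row shifts and turns the commanded pose from where the row before left it; what a row does not reach is not made up. Full scale, the value 1, is 100 mm for a shift and pi/4 rad for a turn. A row lasts 1/8 s, in which the tool goes at most 62.5 mm and 10.7 degrees, less where a joint would pass 70% of its speed; a pose out of reach is approached as far as the arm can. A call with a number of a shift or a turn outside -1 to 1 is refused whole. A call with a gripper value outside its range is refused whole. The fingers move at their own pace and stop on an object; "force" is the grip in N (left out, the last holds). Time passes only in rows, so rows that do not move let the fingers close. It gives the time, the measured TCP pose, the force, the opening and the grip force at its end, in the units of the state.
- manip.get_state(): the state, without advancing time (a new reading comes with each control period).
- eyes.capture(name): name is "scene" or "side" or "wrist"; returns (picture, depth): 480x640x3 uint8, red, green, blue; 480x640 float32, m along the optical axis (not along the pixel's ray), 0 where there is no reading.
- eyes.camera_params(name): a dict with "fovy" (degrees; the focal length in pixels is half the picture's height over the tangent of half this angle, whatever the lens; pixels are square), "cx", "cy" (the principal point, pixels), "origin" and "rotation" of the camera in the world. Camera axes: x right, y up, looking along -z (the intrinsics and any distortion apply to the point x, -y, -z); pixel columns grow to the right and rows downward; lengths in m; the calibration is good to about 2 mm. A picture is of the moment at which its call begins: read the wrist's pose just before it. camera_params takes no time and is no camera call; for the wrist camera it gives the pose at the moment of the call.
- order.hand_in(): hands the job in; it is judged then, once.
The state is a dict: "time_s": time; "joint_positions": joint angles; "joint_vel": joint speeds; "joint_torque": joint torques, N m; "ee_pos": TCP position; "eef_rot": TCP orientation; "wrist_force": force on the tool from outside, world axes, zero at the start; "torque": the same for the moment, N m; "finger_gap": finger opening in m; "grasp_force": force on a finger pad.
Only numpy, scipy, OpenCV 4.12 (cv2) and the standard library are available. Lean on these libraries where they do the work, as an engineer would, in place of code of your own. Each camera call takes 0.05 s, during which the arm holds its last target. There are 200 camera calls.

## Working session

There is one attempt and no reset: what is moved stays moved. The work goes in short steps, Python scripts to look and compute and a tool call to move; the robot and the scene stay as the last step left them, time stands still between calls to the robot, and variables do not carry over. Pictures are saved under pics/ and viewed, at most 10 in all, crops included, and the job is handed in when it is done.

Besides the shell and the picture viewer there is one more tool, called after "Request:" by a JSON object that holds its "fn" and its "kwargs". apply_moves: Moves the arm, as the interface text tells. Shift numbers are shares of 100 mm and turn numbers shares of pi/4 rad, none past 1 either way. Its arguments: {"type":"object","properties":{"rows":{"type":"array"},"force":{"type":"number"}},"required":["rows"]}

```bash
mkdir -p pics; cat > h.py <<'E'
import numpy as np, cv2
from plant import manip, eyes, order
def cap(n):
    p=eyes.camera_params(n); im,d=eyes.capture(n); return im,d,p
def cloud(d,p):
    f=240/np.tan(np.radians(p['fovy'])/2)
    v,u=np.mgrid[0:480,0:640]
    c=np.stack([(u-p['cx'])/f*d,-(v-p['cy'])/f*d,-d],-1)
    return c@np.array(p['rotation']).T+np.array(p['origin'])
def save(n,im): cv2.imwrite('pics/'+n+'.png',im[...,::-1])
E
python3 - <<'E'
from h import *
for n in('scene','side'):
    im,d,p=cap(n); save(n+'0',im); np.savez(n+'0.npz',im=im,d=d,pc=cloud(d,p)); print(n,{k:np.round(v,3) if not isinstance(v,(str,dict)) else v for k,v in p.items()})
print(manip.get_state())
E
```

```text
Traceback (most recent call last):
  File "h.py", line 9, in cloud
    return c@np.array(p['rotation']).T+np.array(p['origin'])
           ~^~~~~~~~~~~~~~~~~~~~~~~~~~
ValueError: matmul: Input operand 1 has a mismatch in its core dimension 0, with gufunc signature (n?,k),(k,m?)->(n?,m?) (size 4 is different from 3)
```

View pics/scene0.png

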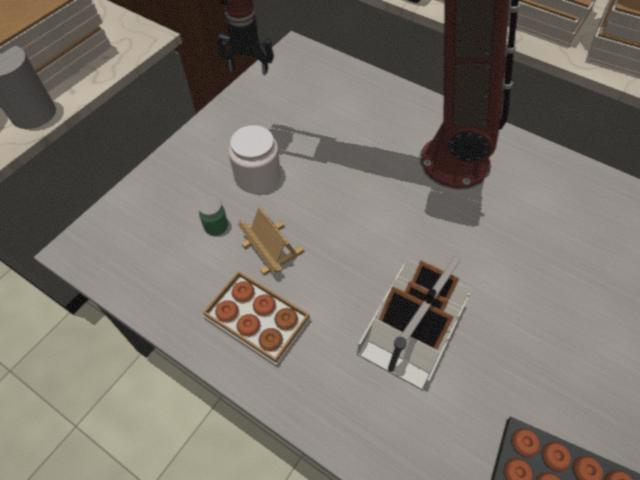

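The scene picture shows the rack at about (415,320), with the keeper pivot at (398,345) and its knob at (432,296). The big board is at about (415,318). The easel is at (268,243), the jar at (213,218), the tub at (255,158) and the pastry box at (257,316). The rotation comes as a quaternion, so I'm fixing the helper.

```bash
cat > h.py <<'E'
import numpy as np, cv2
from scipy.spatial.transform import Rotation as R
from plant import manip, eyes, order
def cap(n):
    p=eyes.camera_params(n); im,d=eyes.capture(n); return im,d,p
def cloud(d,p):
    f=240/np.tan(np.radians(p['fovy'])/2)
    v,u=np.mgrid[0:480,0:640]
    c=np.stack([(u-p['cx'])/f*d,-(v-p['cy'])/f*d,-d],-1)
    return c@R.from_quat(np.roll(p['rotation'],-1)).as_matrix().T+np.array(p['origin'])
def save(n,im): cv2.imwrite('pics/'+n+'.png',im[...,::-1])
E
python3 - <<'E'
from h import *
for n in('scene','side'):
    im,d,p=cap(n); save(n+'0',im); pc=cloud(d,p);np.savez(n+'0.npz',im=im,d=d,pc=pc); print(n,p)
    h=pc[...,2][(d>0)&(pc[...,0]>.3)&(pc[...,0]<.9)&(abs(pc[...,1])<.5)]
    print(np.histogram(h,np.arange(-.03,.26,.01)))
    if n=='scene':
        for u,v in [(398,345),(432,296),(415,318),(268,243),(213,212),(253,143),(257,316),(60,257),(350,450),(330,250),(200,350)]: print(u,v,pc[v,u].round(3))
s=manip.get_state();print(s)
E
```

```text
scene {'fovy': 51.28297622298324, 'cx': 321.2520436690472, 'cy': 247.49926728611862, 'origin': array([1.09633519, 0.23597765, 1.16493154]), 'rotation': array([0.45250592, 0.13070962, 0.24206374, 0.84826796])}
(array([    0,     1, 31014, 33425,  1728,  2403,  1720,  3671,  1365,
         789,  1548,   940,  1059,  1207,   931,   846,   389,   828,
         721,    11,   675,   116,    19,    19,    34,    31,     0,
           0,     0]), array([-3.0000000e-02, -2.0000000e-02, -1.0000000e-02,  6.9388939e-18,
        1.0000000e-02,  2.0000000e-02,  3.0000000e-02,  4.0000000e-02,
        5.0000000e-02,  6.0000000e-02,  7.0000000e-02,  8.0000000e-02,
        9.0000000e-02,  1.0000000e-01,  1.1000000e-01,  1.2000000e-01,
        1.3000000e-01,  1.4000000e-01,  1.5000000e-01,  1.6000000e-01,
        1.7000000e-01,  1.8000000e-01,  1.9000000e-01,  2.0000000e-01,
        2.1000000e-01,  2.2000000e-01,  2.3000000e-01,  2.4000000e-01,
        2.5000000e-01,  2.6000000e-01]))
398 345 [0.693 0.161 0.179]
432 296 [0.575 0.17  0.219]
415 318 [0.619 0.161 0.178]
268 243 [ 0.59  -0.267  0.062]
213 
[... 1213 characters left out ...]
 'joint_positions': array([-1.27418536e+00,  2.17601212e-01,  1.61460090e+00, -1.43689932e-05,
        1.31133212e+00, -1.12193087e-01]), 'joint_vel': array([ 0.00189961, -0.0035327 , -0.00248972, -0.00072252,  0.00144848,
       -0.00332485]), 'joint_torque': array([-6.12632931e-07, -3.97455990e+01, -3.04413986e+01, -2.36484975e-04,
        5.85809772e-03,  2.63048173e-05]), 'ee_pos': array([ 0.24827476, -0.57286497,  0.23023718]), 'eef_rot': array([-9.66028036e-04,  9.79181701e-01,  2.02983385e-01, -9.63015775e-05]), 'wrist_force': array([-0.18336494,  0.74497439, -0.05144996]), 'torque': array([ 0.0144768 , -0.04043599, -0.04284078]), 'grasp_force': 0.0, 'finger_gap': 0.08533551969815611}
```

View pics/side0.png

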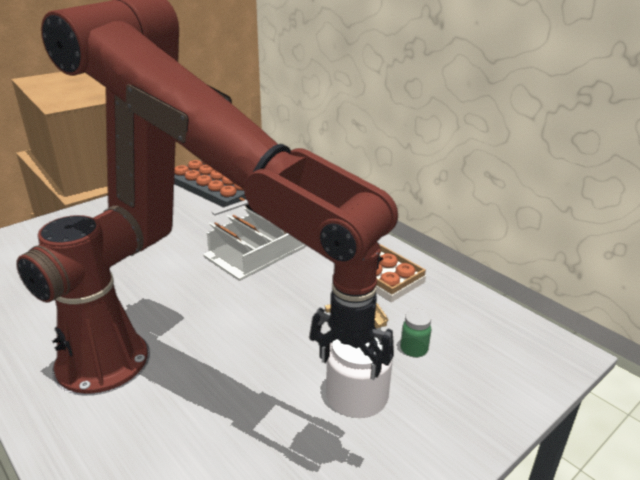

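The side view shows the gripper over the tub at (355,370). The rack at (250,240) is partly hidden by the arm. Heights agree with the model: knob 0.219 and bar 0.178. Next I'm fitting the rack, easel and boards.

```bash
python3 - <<'E'
from h import *
z=np.load('scene0.npz');pc=z['pc'];im=z['im'];d=z['d']
crop=cv2.resize(im[230:390,190:480],None,fx=2.7,fy=2.7,interpolation=cv2.INTER_CUBIC); save('crop0',crop)
V=(d>0)
m=V&(pc[...,2]>.171)&(pc[...,2]<.183)&(pc[...,0]>.35)&(pc[...,0]<.8)&(pc[...,1]>0)&(pc[...,1]<.35)
b=pc[m][:,:2]; r=cv2.minAreaRect(b.astype(np.float32)); print('bar',len(b),r, cv2.boxPoints(r))
m=V&(pc[...,2]>.212)&(pc[...,0]>.35)&(pc[...,0]<.8)&(pc[...,1]>0)&(pc[...,1]<.35); print('knob',pc[m].mean(0),m.sum(), pc[m].min(0),pc[m].max(0))
# pixel sizes cheeks/base: all rack points
m=V&(pc[...,2]>.012)&(pc[...,0]>.4)&(pc[...,0]<.85)&(pc[...,1]>0.0)&(pc[...,1]<.35); r=cv2.minAreaRect(pc[m][:,:2].astype(np.float32)); print('rack',r)
m=V&(pc[...,2]>.012)&(pc[...,0]>.5)&(pc[...,0]<.7)&(pc[...,1]>-.4)&(pc[...,1]<-.2)
v,u=np.where(m);print('easel px',u.min(),u.max(),v.min(),v.max()); q=pc[m]; 
r=cv2.minAreaRect(q[:,:2].astype(np.float32));print('easel',r)
t=q[q[:,2]>q[:,2].max()-.012];print(q[:,2].max(),cv2.minAreaRect(t[:,:2].astype(np.float32)))
for nm,(u,v),rr,zz in[('tub',(253,143),.1,.135),('jar',(213,212),.06,.088)]:
    c=pc[v,u]; m=V&(np.hypot(pc[...,0]-c[0],pc[...,1]-c[1])<rr)&(pc[...,2]>zz); print(nm,cv2.minEnclosingCircle(pc[m][:,:2].astype(np.float32)),pc[m][:,2].max())
m=V&(pc[...,2]>.015)&(pc[...,2]<.06)&(pc[...,0]>.64)&(pc[...,0]<.9)&(pc[...,1]<-.03)&(pc[...,1]>-.35);print('box',cv2.minAreaRect(pc[m][:,:2].astype(np.float32)))
E
```

```text
bar 756 ((0.5646668076515198, 0.16842149198055267), (0.025722019374370575, 0.2693086862564087), 86.8975601196289) [[0.42951375 0.162867  ]
 [0.69842774 0.14829166]
 [0.69981986 0.17397599]
 [0.43090588 0.18855132]]
knob [0.56751675 0.1661288  0.2194267 ] 60 [0.55716095 0.15757764 0.21287977] [0.57487367 0.17436844 0.22332942]
rack ((0.5652551054954529, 0.15366750955581665), (0.26854145526885986, 0.17621582746505737), 3.8549907207489014)
easel px 237 303 207 293
easel ((0.6002054810523987, -0.2866155207157135), (0.17298871278762817, 0.19918420910835266), 89.93195343017578)
0.1202801479533484 ((0.5626364946365356, -0.27148953080177307), (0.1323796510696411, 0.011186910793185234), 67.951904296875)
tub ((0.38864579796791077, -0.4658209979534149), 0.06355767697095871) 0.15686436227529899
jar ((0.5977049469947815, -0.44993939995765686), 0.03236627206206322) 0.10546476636906177
box ((0.7364955544471741, -0.17771562933921814), (0.1926339864730835, 0.2247304469347), 0.47504186630249023)
```

View pics/crop0.png

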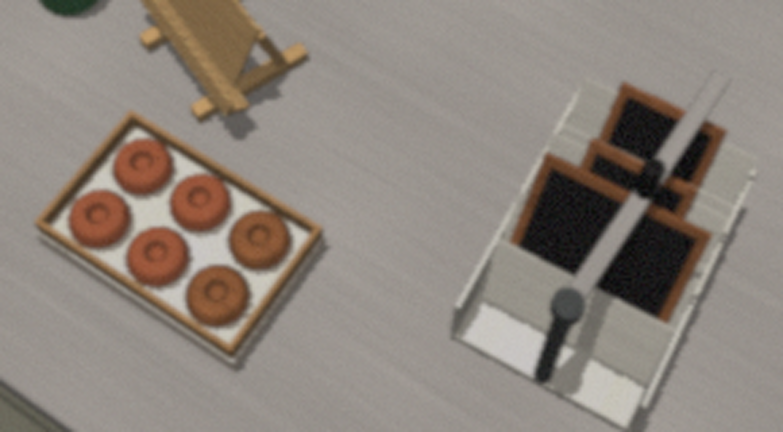

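The crop shows the big board in the rear slot, with its top edge from (545,160) to (708,235). The knob is at (652,178) and the pivot at (568,305). The bar runs at about 7° to the rack, so the keeper starts at about 0.12 rad. I'll go to the knob with the fingers set to a narrow cage.

Request:
{"fn": "apply_moves", "kwargs": {"rows": [[0,0,0.5,0,0,0,-0.25],[0,0,0.5,0,0,0,-0.25],[0.177,0.41,0,0,0,0.19,-0.25],[0.177,0.41,0,0,0,0.19,-0.25],[0.177,0.41,0,0,0,0.19,-0.25],[0.177,0.41,0,0,0,0.19,-0.25],[0.177,0.41,0,0,0,0.19,-0.25],[0.177,0.41,0,0,0,0.19,-0.25],[0.177,0.41,0,0,0,0.19,-0.25],[0.177,0.41,0,0,0,0.19,-0.25],[0.177,0.41,0,0,0,0.19,-0.25],[0.177,0.41,0,0,0,0.19,-0.25],[0.177,0.41,0,0,0,0.19,-0.25],[0.177,0.41,0,0,0,0.19,-0.25],[0.177,0.41,0,0,0,0.19,-0.25],[0.177,0.41,0,0,0,0.19,-0.25],[0.177,0.41,0,0,0,0.19,-0.25],[0.177,0.41,0,0,0,0.19,-0.25],[0.177,0.41,0,0,0,0.19,-0.25],[0.177,0.41,0,0,0,0.19,-0.25]]}}

```text
time_s: 2.65
ee_pos: [0.5673, 0.1659, 0.3308]
eef_rot: [-0.0, 0.021, 1.0, -0.0]
wrist_force: [0.1, -1.0, 0.3]
finger_gap: 0.0319
grasp_force: 0.0
```

```bash
python3 - <<'E'
from h import *
z=np.load('scene0.npz');pc=z['pc'];im=z['im'].astype(int);d=z['d']
s=manip.get_state();M=R.from_quat(np.roll(s['eef_rot'],-1)).as_matrix();print(s['ee_pos'],'tool y ang',np.degrees(np.arctan2(M[1,1],M[0,1])),M[:,2],s['joint_positions'],s['finger_gap'])
def fit(m,name,up):
    q=pc[m]; 
    for _ in range(5):
        c=q.mean(0);n=np.linalg.svd(q-c,full_matrices=False)[2][2]; r=(q-c)@n; k=abs(r)<max(2*r.std(),.002); q=q[k]
    n*=np.sign(n[2]); 
    y=np.cross([0,0,1],n);y/=np.linalg.norm(y);w=np.cross(n,y)
    a=np.stack([(q-c)@y,(q-c)@w],1); rr=cv2.minAreaRect(a.astype(np.float32))
    print(name,len(q),'c',c.round(4),'n',n.round(3),'lean',np.degrees(np.arcsin(n[2])),'yaw',np.degrees(np.arctan2(n[1],n[0])))
    lo,hi=np.percentile(a,[.5,99.5],axis=0);print(' ext',lo.round(4),hi.round(4),'rect',rr)
    tm=c+y*(lo[0]+hi[0])/2+w*hi[1];bm=c+y*(lo[0]+hi[0])/2+w*lo[1];print(' topmid',tm.round(4),'botmid',bm.round(4),'y',y,'w',w)
V=(d>0);H=cv2.cvtColor(z['im'],cv2.COLOR_RGB2HSV)
# big board: dark or saturated, within rack, near predicted plane
o=np.array([.541,.1516]);ax=np.array([.9977,.067]);ay=np.array([-.067,.9977])
X=(pc[...,:2]-o)@ax;Y=(pc[...,:2]-o)@ay;Z=pc[...,2]
col=(im.max(-1)<60)|(H[...,1]>80)
dist=(X-.096)*.866+(Z-.035)*.5
m=V&col&(abs(dist)<.015)&(abs(Y)<.09)&(Z<.165)&(Z>.06); fit(m,'board',1)
v,u=np.where(m);print(u.min(),u.max(),v.min(),v.max())
e=np.array([.570,-.275]);ex=np.array([.927,-.375]);ey=-np.array([-.375,-.927])
X=(pc[...,:2]-e)@ex;Y=(pc[...,:2]-e)@ey
dist=(X-.0273)*.906+(Z-.0437)*.423
m=V&(abs(dist)<.01)&(abs(Y)<.1)&(Z<.13)&(Z>.06); fit(m,'easel',1)
E
```

```text
[0.56727542 0.16591317 0.33083627] tool y ang 87.61616824831437 [-5.54209247e-04 -2.86632281e-04 -9.99999805e-01] [ 1.65923047e-01  8.21540064e-02  1.58001381e+00 -1.91951383e-04
  1.48001877e+00 -1.36325003e+00] 0.03191425246843953
board 1774 c [0.5892 0.1552 0.1181] n [0.863 0.057 0.501] lean 30.079172373012604 yaw 3.806976265386414
 ext [-0.0733 -0.0501] [0.0728 0.0467] rect ((-5.196034908294678e-05, -0.0018906891345977783), (0.09874337911605835, 0.1477302759885788), 89.88668823242188)
 topmid [0.5659 0.1534 0.1585] botmid [0.6143 0.1566 0.0747] y [-0.06639539  0.99779339  0.        ] w [-0.50009027 -0.03327712  0.86533367]
379 452 287 348
easel 626 c [ 0.5742 -0.273   0.0902] n [ 0.841 -0.33   0.428] lean 25.37172254915112 yaw -21.4439108540351
 ext [-0.0682 -0.0329] [0.0633 0.0309] rect ((-0.002516739070415497, -0.0006626993417739868), (0.1324930489063263, 0.066291444003582), 0.6210312843322754)
 topmid [ 0.561  -0.2705  0.1181] botmid [ 0.5864 -0.2805  0.0605] y [ 0.36559023  0.9307759  -0.        ] w [-0.39882747  0.15665148  0.90354688]
```

The board fit matches the model: top middle z 0.1585, lean 30.1°, yaw 3.8°. The easel plate also fits, with a 25.4° lean and -21.4° yaw. Now I'll lower the fingers around the knob and swing it along its arc.

Request:
{"fn": "apply_moves", "kwargs": {"rows": [[0,0,-0.4,0,0,0,-0.25],[0,0,-0.4,0,0,0,-0.25],[0,0,-0.35,0,0,0,-0.25],[0,0,-0.3,0,0,0,-0.25]]}}

```text
time_s: 3.15
ee_pos: [0.5661, 0.1644, 0.1841]
eef_rot: [-0.001, 0.023, 1.0, -0.0]
wrist_force: [0.2, -0.1, 0.9]
finger_gap: 0.0318
grasp_force: 0.0
```

Request:
{"fn": "apply_moves", "kwargs": {"rows": [[0.009,0.106,0,0,0,-0.111,-0.25],[0.018,0.105,0,0,0,-0.111,-0.25],[0.027,0.103,0,0,0,-0.111,-0.25],[0.036,0.1,0,0,0,-0.111,-0.25],[0.045,0.097,0,0,0,-0.111,-0.25],[0.053,0.092,0,0,0,-0.111,-0.25],[0.061,0.087,0,0,0,-0.111,-0.25],[0.068,0.082,0,0,0,-0.111,-0.25],[0.075,0.075,0,0,0,-0.111,-0.25],[0.081,0.069,0,0,0,-0.111,-0.25],[0.087,0.061,0,0,0,-0.111,-0.25],[0.092,0.053,0,0,0,-0.111,-0.25],[0.096,0.045,0,0,0,-0.111,-0.25],[0.1,0.037,0,0,0,-0.111,-0.25],[0.103,0.028,0,0,0,-0.111,-0.25],[0.105,0.019,0,0,0,-0.111,-0.25],[0,0,0,0,0,0,-0.25],[0,0,0,0,0,0,-0.25]]}}

```text
time_s: 5.4
ee_pos: [0.6722, 0.2803, 0.1858]
eef_rot: [-0.0, 0.66, 0.752, -0.0]
wrist_force: [-0.8, 0.2, -0.1]
finger_gap: 0.0321
grasp_force: 0.0
```

Request:
{"fn": "apply_moves", "kwargs": {"rows": [[0,0,0.3,0,0,0,-0.25],[0,0,0.4,0,0,0,-0.25],[0,0,0.5,0,0,0,-0.25],[0,0,0.3,0,0,0,-0.25],[-0.4,-0.3,0,0,0,0,0.2],[-0.4,-0.4,0,0,0,0,0.2]]}}

```text
time_s: 6.15
ee_pos: [0.5917, 0.2103, 0.3367]
eef_rot: [0.0, 0.659, 0.752, 0.0]
wrist_force: [-0.0, -1.3, -0.0]
finger_gap: 0.0514
grasp_force: 0.0
```

```bash
python3 - <<'E'
from h import *
im,d,p=cap('scene');pc=cloud(d,p)
save('s1',cv2.resize(im[200:400,190:490],None,fx=2.6,fy=2.6))
s=manip.get_state();M=R.from_quat(np.roll(s['eef_rot'],-1)).as_matrix();print(s['ee_pos'],M.round(3),s['joint_positions'])
m=(d>0)&(pc[...,2]>.171)&(pc[...,2]<.183)&(pc[...,0]>.55)&(pc[...,0]<.75)&(pc[...,1]>.14)&(pc[...,1]<.5)
print(cv2.boxPoints(cv2.minAreaRect(pc[m][:,:2].astype(np.float32))),m.sum())
E
```

```text
[0.58460043 0.20511588 0.33375924] [[-0.129  0.992 -0.01 ]
 [ 0.992  0.129 -0.006]
 [-0.005 -0.011 -1.   ]] [ 0.22606361  0.15054819  1.49979509 -0.00374314  1.50281697  0.09700834]
[[0.6444829  0.41437823]
 [0.67408675 0.14749424]
 [0.7006919  0.1504454 ]
 [0.67108804 0.41732937]] 1076
```

View pics/s1.png

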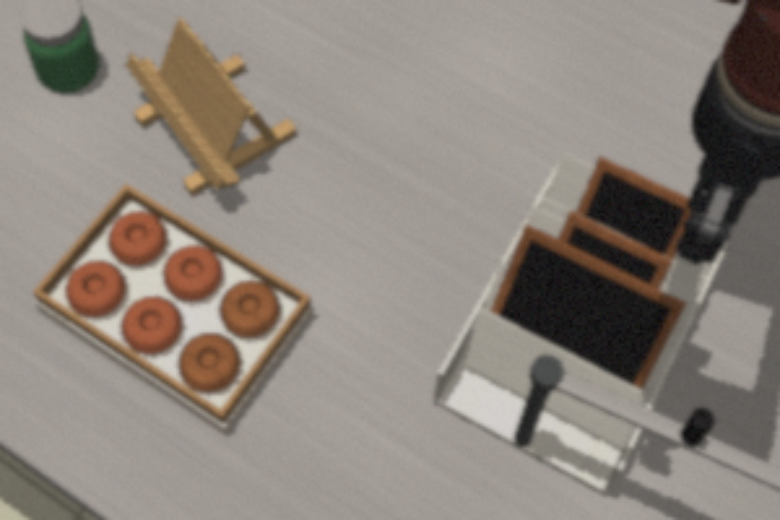

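The crop shows the keeper aside: bar from (545,372) to the right, knob at (697,427), about 1.53 rad. All boards are still in place. Next I'm computing the turn into the board's frame.

```bash
cat >> h.py <<'E'
def frame(yaw,lean):
    a,l=np.radians([yaw,lean]);n=np.array([np.cos(l)*np.cos(a),np.cos(l)*np.sin(a),np.sin(l)]);w=np.array([-np.sin(l)*np.cos(a),-np.sin(l)*np.sin(a),np.cos(l)])
    return np.stack([np.cross(n,-w),n,-w],1)
def delta(pos,F,p0=None,M0=None):
    s=manip.get_state()
    if M0 is None: M0=R.from_quat(np.roll(s['eef_rot'],-1)).as_matrix();p0=s['ee_pos']
    print('shift units',((pos-p0)/.1).round(3),'turn units',(R.from_matrix(F@M0.T).as_rotvec()/(np.pi/4)).round(4))
E
python3 - <<'E'
from h import *
F=frame(3.8,30);w=-F[:,2];g=np.array([.5802,.1543,.1276])
delta(g+.16*w,F)
F2=frame(-21.5,25);print(w,F2);delta(g,F2,g,F)
s=manip.get_state();print(s['ee_pos'],s['time_s'])
E
```

```text
shift units [-0.842 -0.561 -0.676] turn units [ 0.0725 -0.6771 -0.0767]
[-0.49890073 -0.03313695  0.8660254 ] [[ 3.66501227e-01  8.43244687e-01  3.93211455e-01]
 [ 9.30417568e-01 -3.32162916e-01 -1.54890111e-01]
 [-2.77555756e-17  4.22618262e-01 -9.06307787e-01]]
shift units [0. 0. 0.] turn units [ 0.0172  0.1107 -0.5619]
[0.58460043 0.20511588 0.33375924] 6.2
```

Request:
{"fn": "apply_moves", "kwargs": {"rows": [[-0.2,-0.14,0,0.018,-0.169,-0.019,0.06],[-0.2,-0.14,0,0.018,-0.169,-0.019,0.06],[-0.22,-0.14,-0.3,0.018,-0.169,-0.019,0.06],[-0.222,-0.141,-0.376,0.018,-0.169,-0.019,0.06],[0,0,0,0,0,0,0.06],[0,0,0,0,0,0,0.06]]}}

```text
time_s: 6.95
ee_pos: [0.5084, 0.1545, 0.2688]
eef_rot: [0.178, 0.658, 0.705, 0.194]
wrist_force: [1.3, 0.6, 2.7]
finger_gap: 0.0453
grasp_force: 0.0
```

```bash
python3 - <<'E'
from h import *
F=frame(3.8,30);w=-F[:,2];g=np.array([.5802,.1543,.1276])
delta(g+.16*w,F);delta(g,F)
im,d,p=cap('wrist');pc=cloud(d,p);save('w1',im)
X=pc;m=(d>0)&(im.max(-1)<60)&(abs((pc-[.5633,.1532,.157])@F[:,1])<.012)&(abs(pc[...,1]-.153)<.09)&(pc[...,2]<.17)&(pc[...,2]>.1);print(m.sum())
q=pc[m]; 
if len(q)>50:
    c=q.mean(0);n=np.linalg.svd(q-c,full_matrices=False)[2][2];n*=np.sign(n[2]);print(c,n,'offset of face from expected centre',((c-[.5637,.1532,.1562])@F[:,1]))
s=manip.get_state();print(s['finger_gap'],s['ee_pos'])
E
```

```text
shift units [-0.08  -0.055 -0.026] turn units [-0.0056  0.0118 -0.0044]
shift units [ 0.718 -0.002 -1.412] turn units [-0.0056  0.0118 -0.0044]
2
0.04538477128983629 [0.51210081 0.15518041 0.27406366]
```

View pics/w1.png

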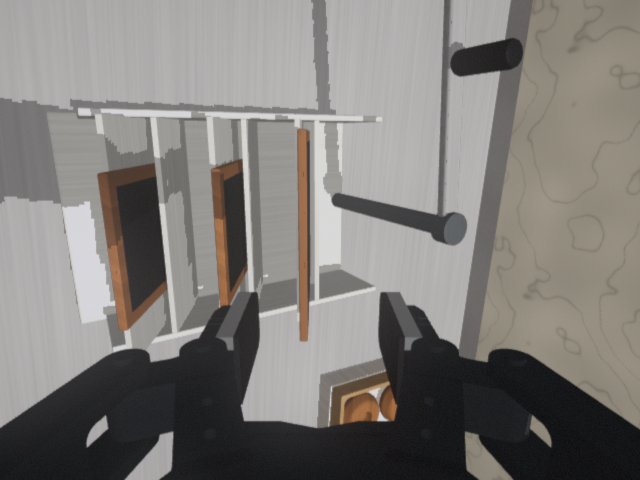

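The wrist view shows the big board's top edge edge-on at column 303, rows 128 to 340, between the fingers, whose centre is near column 318. I'll measure that edge.

```bash
python3 - <<'E'
from h import *
F=frame(3.8,30)
im,d,p=cap('wrist');pc=cloud(d,p);im=im.astype(int)
m=(d>0)&(im[...,0]>im[...,2]+40);m[:,:285]=0;m[:,320:]=0;m[:120]=0;m[345:]=0
q=pc[m];print(len(q),np.median(q,0))
l=(q-np.array([.5637,.1532,.1562]))@F
print('rel expected top centre (x,n,-w): min',np.percentile(l,2,axis=0).round(4),'med',np.median(l,0).round(4),'max',np.percentile(l,98,axis=0).round(4))
g=np.array([.5802,.1543,.1276])
delta(g,F);print(manip.get_state()['ee_pos'])
E
```

```text
1807 [0.56162089 0.16209404 0.15584691]
rel expected top centre (x,n,-w): min [-0.0712 -0.0045 -0.0021] med [ 0.009  -0.0017 -0.0007] max [0.0716 0.001  0.0133]
shift units [ 0.664 -0.012 -1.49 ] turn units [-0.0084  0.0266 -0.0041]
[0.51380416 0.15545802 0.2765647 ]
```

Request:
{"fn": "apply_moves", "kwargs": {"rows": [[0,0,0,0,0,0,0.06],[0,0,0,0,0,0,0.06],[0,0,0,0,0,0,0.06]]}}

```text
time_s: 7.42
ee_pos: [0.5096, 0.1545, 0.2701]
eef_rot: [0.179, 0.658, 0.705, 0.195]
wrist_force: [-0.3, 0.6, 0.2]
finger_gap: 0.0452
grasp_force: 0.0
```

```bash
python3 - <<'E'
from h import *
delta(np.array([.5789,.1542,.1269]),frame(3.8,30));s=manip.get_state();print(s['ee_pos'],s['joint_vel'],s['time_s'])
E
```

```text
shift units [ 0.693 -0.003 -1.432] turn units [-0.0061  0.0144 -0.0035]
[0.50959389 0.15454532 0.27007887] [-4.72206675e-04 -6.04382403e-03  2.43190273e-02 -6.69938489e-05
 -2.71463445e-03  8.95488565e-04] 7.425
```

Request:
{"fn": "apply_moves", "kwargs": {"rows": [[0.12,0,-0.24,-0.003,0.007,-0.002,0.06],[0.12,0,-0.24,-0.003,0.007,-0.002,0.06],[0.12,0,-0.24,0,0,0,0.06],[0.11,0,-0.24,0,0,0,0.06],[0.08,0,-0.16,0,0,0,0.06],[0.07,0,-0.16,0,0,0,0.06],[0.073,-0.003,-0.152,0,0,0,0.06],[0,0,0,0,0,0,0.06],[0,0,0,0,0,0,0.06]]}}

```text
time_s: 8.55
ee_pos: [0.5781, 0.1541, 0.126]
eef_rot: [0.177, 0.66, 0.705, 0.189]
wrist_force: [-0.0, 0.3, 0.4]
finger_gap: 0.0453
grasp_force: 0.0
```

```bash
python3 - <<'E'
from h import *
delta(np.array([.5789,.1542,.1269]),frame(3.8,30));s=manip.get_state();print(s['ee_pos'],s['wrist_force'],s['time_s'])
im,d,p=cap('wrist');save('w2',im)
E
```

```text
shift units [0.008 0.001 0.009] turn units [ 0.0001 -0.0007  0.0005]
[0.57806221 0.15409072 0.12600476] [-0.00199423  0.31854013  0.4180435 ] 8.55
```

View pics/w2.png

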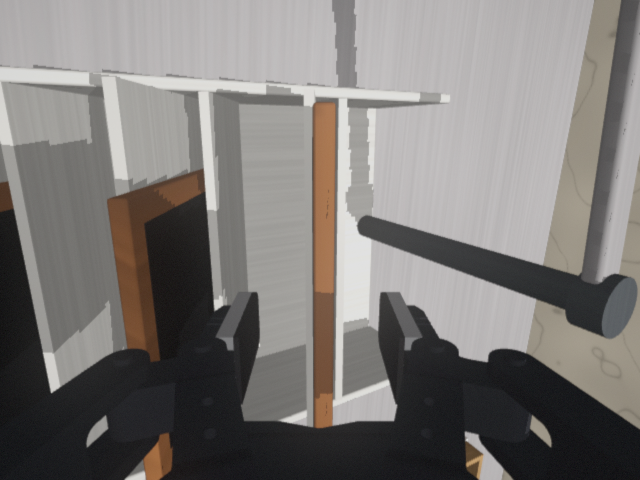

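The board edge at column 325 is centred between the fingers, with pads at 255 and 385. The neighbouring board at column 150 is clear. I'll close the gripper.

Request:
{"fn": "apply_moves", "kwargs": {"rows": [[0,0,0,0,0,0,-0.5],[0,0,0,0,0,0,-1],[0,0,0,0,0,0,-1],[0,0,0,0,0,0,-1],[0,0,0,0,0,0,-1]], "force": 50}}

```text
time_s: 9.22
ee_pos: [0.5789, 0.1542, 0.1268]
eef_rot: [0.177, 0.66, 0.705, 0.19]
wrist_force: [0.1, 0.7, 4.9]
finger_gap: 0.0053
grasp_force: 53.1
```

Request:
{"fn": "apply_moves", "kwargs": {"rows": [[-0.05,-0.003,0.087,0,0,0,-1],[-0.05,-0.003,0.087,0,0,0,-1],[-0.05,-0.003,0.087,0,0,0,-1],[-0.05,-0.003,0.087,0,0,0,-1]]}}

```text
time_s: 9.72
ee_pos: [0.5586, 0.1528, 0.1611]
eef_rot: [0.177, 0.66, 0.705, 0.19]
wrist_force: [5.0, 0.6, -2.0]
finger_gap: 0.0053
grasp_force: 51.6
```

Request:
{"fn": "apply_moves", "kwargs": {"rows": [[-0.075,-0.005,0.13,0,0,0,-1],[-0.075,-0.005,0.13,0,0,0,-1],[-0.075,-0.005,0.13,0,0,0,-1],[-0.075,-0.005,0.13,0,0,0,-1],[-0.075,-0.005,0.13,0,0,0,-1],[-0.075,-0.005,0.13,0,0,0,-1],[-0.075,-0.005,0.13,0,0,0,-1],[-0.075,-0.005,0.13,0,0,0,-1],[-0.075,-0.005,0.13,0,0,0,-1],[-0.075,-0.005,0.13,0,0,0,-1],[0,0,0,0,0,0,-1],[0,0,0,0,0,0,-1]]}}

```text
time_s: 11.22
ee_pos: [0.4826, 0.1478, 0.29]
eef_rot: [0.176, 0.66, 0.705, 0.188]
wrist_force: [-0.2, 0.8, -1.6]
finger_gap: 0.0053
grasp_force: 52.2
```

```bash
python3 - <<'E'
from h import *
F2=frame(-21.5,25);w=-F2[:,2];n=F2[:,1];seat=np.array([.596,-.2843,.045])
delta(seat+.107*w+.004*n+.16*w,F2)
im,d,p=cap('scene');pc=cloud(d,p)
save('s2',cv2.resize(im[180:390,190:490],None,fx=2.6,fy=2.6))
s=manip.get_state();print(s['ee_pos'],s['finger_gap'],s['grasp_force'],s['wrist_force'])
E
```

```text
shift units [ 0.118 -3.92  -0.013] turn units [ 0.0172  0.1087 -0.5613]
[0.48248782 0.14769201 0.28956382] 0.005027607485814515 52.15395748615265 [-0.32151716  0.41895987 -1.65893904]
```

View pics/s2.png

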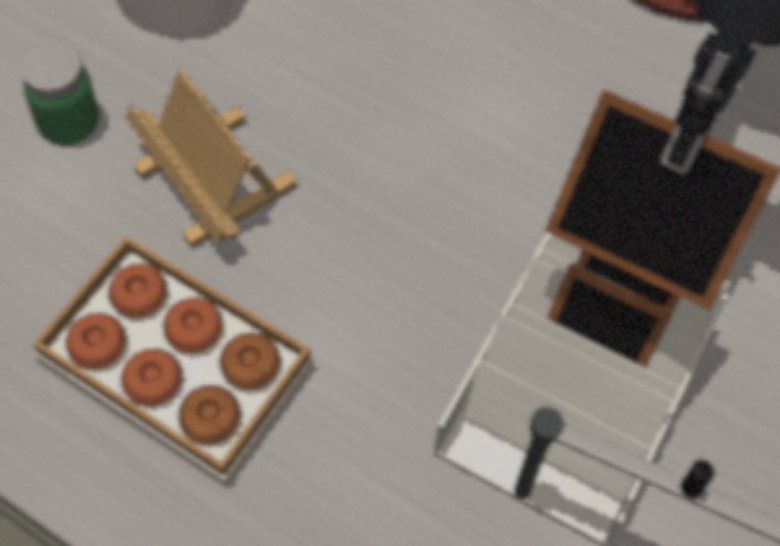

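The crop shows the big board held square by its top edge at (690,150) and clear of the rack. The small boards and the keeper are undisturbed. I'll carry it over to above the easel.

Request:
{"fn": "apply_moves", "kwargs": {"rows": [[0.007,-0.1,0,0.001,0.0068,-0.0351,-1],[0.007,-0.2,0,0.001,0.0068,-0.0351,-1],[0.007,-0.26,0,0.001,0.0068,-0.0351,-1],[0.007,-0.26,0,0.001,0.0068,-0.0351,-1],[0.007,-0.28,0,0.001,0.0068,-0.0351,-1],[0.007,-0.28,0,0.001,0.0068,-0.0351,-1],[0.007,-0.28,0,0.001,0.0068,-0.0351,-1],[0.007,-0.28,0,0.001,0.0068,-0.0351,-1],[0.007,-0.28,0,0.001,0.0068,-0.0351,-1],[0.007,-0.28,0,0.001,0.0068,-0.0351,-1],[0.007,-0.28,0,0.001,0.0068,-0.0351,-1],[0.007,-0.28,0,0.001,0.0068,-0.0351,-1],[0.007,-0.26,0,0.001,0.0068,-0.0351,-1],[0.007,-0.26,0,0.001,0.0068,-0.0351,-1],[0.007,-0.2,0,0.001,0.0068,-0.0351,-1],[0.007,-0.12,0,0.001,0.0068,-0.0351,-1],[0,0,0,0,0,0,-1],[0,0,0,0,0,0,-1],[0,0,0,0,0,0,-1]]}}

```text
time_s: 13.65
ee_pos: [0.494, -0.2415, 0.2902]
eef_rot: [0.179, 0.807, 0.55, 0.122]
wrist_force: [-1.1, -0.2, -2.2]
finger_gap: 0.0058
grasp_force: 52.2
```

```bash
python3 - <<'E'
from h import *
s=manip.get_state();print(s['ee_pos'],s['wrist_force'],s['time_s'],s['joint_positions'])
F2=frame(-21.5,25);w=-F2[:,2];n=F2[:,1];y=F2[:,0];seat=np.array([.596,-.2843,.045])
T=seat+.107*w+.004*n
delta(T+.16*w,F2)
delta(T+.02*w,F2)
im,d,p=cap('scene');pc=cloud(d,p);H=cv2.cvtColor(im,cv2.COLOR_RGB2HSV)
M=R.from_quat(np.roll(s['eef_rot'],-1)).as_matrix()
l=(pc-s['ee_pos'])@M
m=(d>0)&(abs(l[...,1])<.012)&(abs(l[...,0])<.1)&(l[...,2]>-.04)&(l[...,2]<.125)
q=l[m];print(len(q),'board in tool: x',np.percentile(q[:,0],[1,99]),'n',np.median(q[:,1]),'z',np.percentile(q[:,2],[1,99]))
e=q[q[:,2]>.02]; A=np.c_[e[:,0],e[:,2],np.ones(len(e))];print('tilt',np.linalg.lstsq(A,e[:,1],rcond=None)[0])
E=pc[m&(H[...,1]>60)&(l[...,2]>.095)];v=(E-s['ee_pos'])@M;print('lower rim slope',np.polyfit(v[:,0],v[:,2],1))
E
```

```text
[ 0.49397196 -0.24148017  0.29024574] [-1.0604648  -0.21507312 -2.15039562] 13.65 [-0.64554856 -0.26735313  2.02996226  0.13790011  0.96063219 -0.32644553]
shift units [ 0.004 -0.028 -0.016] turn units [ 0.0011  0.0002 -0.0011]
shift units [ 0.555 -0.245 -1.285] turn units [ 0.0011  0.0002 -0.0011]
2348 board in tool: x [-0.07217223  0.07678879] n 0.004026844946951444 z [-0.03425175  0.10434778]
tilt [-0.00162614 -0.00227421  0.00409802]
lower rim slope [-0.00632766  0.10047267]
```

The board sits as expected in the hand: centred, untilted, lower edge about 0.105 from the TCP. I'll lower it to 20 mm above the ledge, then ease it down.

Request:
{"fn": "apply_moves", "kwargs": {"rows": [[0.08,-0.035,-0.184,0,0,0,-1],[0.08,-0.035,-0.184,0,0,0,-1],[0.08,-0.035,-0.184,0,0,0,-1],[0.08,-0.035,-0.184,0,0,0,-1],[0.08,-0.035,-0.184,0,0,0,-1],[0.08,-0.035,-0.184,0,0,0,-1],[0.075,-0.035,-0.181,0,0,0,-1],[0,0,0,0,0,0,-1],[0,0,0,0,0,0,-1],[0,0,0,0,0,0,-1]]}}

```text
time_s: 14.95
ee_pos: [0.55, -0.267, 0.1632]
eef_rot: [0.18, 0.807, 0.549, 0.122]
wrist_force: [0.5, -0.5, -2.0]
finger_gap: 0.0054
grasp_force: 52.1
```

Request:
{"fn": "apply_moves", "kwargs": {"rows": [[0.016,-0.006,-0.036,0,0,0,-1],[0.016,-0.006,-0.036,0,0,0,-1],[0.016,-0.006,-0.036,0,0,0,-1],[0.016,-0.006,-0.036,0,0,0,-1],[0,0,0,0,0,0,-1],[0,0,0,0,0,0,-1]]}}

```text
time_s: 15.7
ee_pos: [0.5559, -0.2691, 0.1473]
eef_rot: [0.179, 0.807, 0.549, 0.122]
wrist_force: [0.0, -0.6, -0.3]
finger_gap: 0.0051
grasp_force: 52.1
```

```bash
python3 - <<'E'
from h import *
F2=frame(-21.5,25);w=-F2[:,2];n=F2[:,1];seat=np.array([.596,-.2843,.045])
delta(seat+.107*w+.004*n,F2);print(manip.get_state()['wrist_force'])
im,d,p=cap('scene');save('s3',cv2.resize(im[160:300,190:370],None,fx=4,fy=4,interpolation=cv2.INTER_CUBIC))
E
```

```text
shift units [ 0.014  0.001 -0.037] turn units [0.0013 0.0001 0.0002]
[ 0.04637237 -0.55106418 -0.31196462]
```

View pics/s3.png

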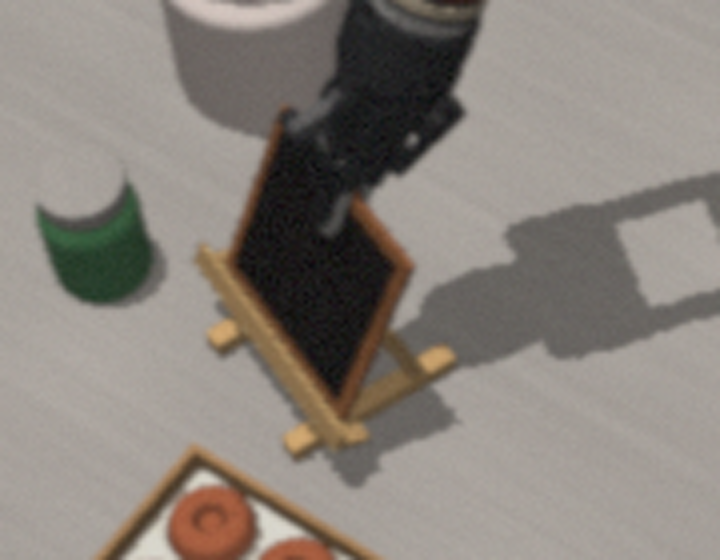

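The crop shows the board's lower edge at (235,262)–(340,412), behind the lip at (205,250)–(355,440) and centred. I'll ease it down to contact, then press it back.

Request:
{"fn": "apply_moves", "kwargs": {"rows": [[0.005,-0.002,-0.012,0,0,0,-1],[0.005,-0.002,-0.012,0,0,0,-1],[0.004,-0.002,-0.012,0,0,0,-1],[0,0,0,0,0,0,-1],[0,0,0,0,0,0,-1]]}}

```text
time_s: 16.38
ee_pos: [0.5573, -0.2697, 0.1438]
eef_rot: [0.179, 0.807, 0.549, 0.122]
wrist_force: [-0.4, 0.1, -1.8]
finger_gap: 0.0055
grasp_force: 52.1
```

Not in contact yet, since the board's weight still shows (about -2 N). I'll continue down in 1 mm steps.

Request:
{"fn": "apply_moves", "kwargs": {"rows": [[0.004,-0.002,-0.01,0,0,0,-1],[0.004,-0.002,-0.01,0,0,0,-1],[0,0,0,0,0,0,-1],[0,0,0,0,0,0,-1]]}}

```text
time_s: 16.88
ee_pos: [0.5581, -0.2703, 0.1436]
eef_rot: [0.179, 0.807, 0.55, 0.122]
wrist_force: [-7.7, 2.1, 9.1]
finger_gap: 0.0056
grasp_force: 54.2
```

Request:
{"fn": "apply_moves", "kwargs": {"rows": [[0.004,-0.002,-0.01,0,0,0,-1],[0,0,0,0,0,0,-1],[0,0,0,0,0,0,-1]]}}

```text
time_s: 17.25
ee_pos: [0.5585, -0.2704, 0.1438]
eef_rot: [0.179, 0.807, 0.55, 0.122]
wrist_force: [-13.7, 4.3, 16.7]
finger_gap: 0.0055
grasp_force: 55.5
```

Contact with the ledge is confirmed. I'll relieve the press and move back along the plate normal until it touches.

Request:
{"fn": "apply_moves", "kwargs": {"rows": [[-0.008,0.003,0.02,0,0,0,-1],[-0.008,0.003,-0.004,0,0,0,-1],[-0.008,0.003,-0.004,0,0,0,-1],[-0.008,0.003,-0.004,0,0,0,-1],[0,0,0,0,0,0,-1],[0,0,0,0,0,0,-1]]}}

```text
time_s: 18.0
ee_pos: [0.5563, -0.2698, 0.1428]
eef_rot: [0.181, 0.807, 0.549, 0.122]
wrist_force: [0.5, -0.4, 6.3]
finger_gap: 0.0052
grasp_force: 52.9
```

Request:
{"fn": "apply_moves", "kwargs": {"rows": [[-0.009,0.003,-0.004,0,0,0,-1],[-0.009,0.003,-0.004,0,0,0,-1],[0,0,0,0,0,0,-1],[0,0,0,0,0,0,-1]]}}

```text
time_s: 18.5
ee_pos: [0.5542, -0.2689, 0.1417]
eef_rot: [0.18, 0.807, 0.549, 0.122]
wrist_force: [-0.2, 0.3, 5.2]
finger_gap: 0.0053
grasp_force: 53.1
```

Request:
{"fn": "apply_moves", "kwargs": {"rows": [[-0.009,0.003,-0.004,0,0,0,-1],[-0.009,0.003,-0.004,0,0,0,-1],[0,0,0,0,0,0,-1],[0,0,0,0,0,0,-1]]}}

```text
time_s: 19.0
ee_pos: [0.5528, -0.2684, 0.1411]
eef_rot: [0.181, 0.807, 0.549, 0.122]
wrist_force: [4.8, -1.7, 4.3]
finger_gap: 0.0051
grasp_force: 52.4
```

```bash
python3 - <<'E'
from h import *
s=manip.get_state();F2=frame(-21.5,25);M=R.from_quat(np.roll(s['eef_rot'],-1)).as_matrix()
seat=np.array([.596,-.2843,.045])
print('origin rel seat (y,n,-w)',(s['ee_pos']+.106*M[:,2]-seat)@F2,'F',(s['wrist_force']+[0,0,2])@F2)
E
```

```text
origin rel seat (y,n,-w) [-0.00120161 -0.00067958 -0.00048577] F [ 0.19695314  7.23914697 -3.52248917]
```

The board is on the ledge and against the plate. I'll release gently and retreat along the board.

Request:
{"fn": "apply_moves", "kwargs": {"rows": [[0,0,0,0,0,0,-0.8],[0,0,0,0,0,0,-0.6],[0,0,0,0,0,0,-0.3],[0,0,0,0,0,0,0],[0,0,0,0,0,0,0],[0,0,0,0,0,0,0]], "force": 20}}

```text
time_s: 19.75
ee_pos: [0.5515, -0.2679, 0.1399]
eef_rot: [0.179, 0.807, 0.549, 0.122]
wrist_force: [-0.2, 0.9, -0.2]
finger_gap: 0.0427
grasp_force: 0.0
```

Request:
{"fn": "apply_moves", "kwargs": {"rows": [[-0.04,0.016,0.09,0,0,0,0],[-0.08,0.03,0.18,0,0,0,0],[-0.12,0.047,0.27,0,0,0,0],[-0.16,0.063,0.36,0,0,0,0],[-0.16,0.063,0.36,0,0,0,0],[-0.16,0.3,0.2,0,0,0,0],[0,0.3,0,0,0,0,0],[0,0,0,0,0,0,0],[0,0,0,0,0,0,0],[0,0,0,0,0,0,0]]}}

```text
time_s: 21.0
ee_pos: [0.4796, -0.1867, 0.2857]
eef_rot: [0.179, 0.807, 0.549, 0.121]
wrist_force: [0.2, -0.2, 0.3]
finger_gap: 0.0427
grasp_force: 0.0
```

```bash
python3 - <<'E'
from h import *
im,d,p=cap('scene');pc=cloud(d,p);save('s4',cv2.resize(im[130:390,120:490],None,fx=2.1,fy=2.1))
F2=frame(-21.5,25);seat=np.array([.596,-.2843,.045]);l=(pc-seat)@F2
m=(d>0)&(abs(l[...,1])<.02)&(abs(l[...,0])<.09)&(l[...,2]<-.02)&(l[...,2]>-.16)
q=l[m];print(len(q),np.percentile(q,[1,50,99],axis=0).round(4))
A=np.c_[q[:,0],q[:,2],np.ones(len(q))];print('tilt',np.linalg.lstsq(A,q[:,1],rcond=None)[0])
for nm,c,rr,zz in[('tub',(.389,-.466),.1,.135),('jar',(.598,-.45),.06,.088)]:
    m=(d>0)&(np.hypot(pc[...,0]-c[0],pc[...,1]-c[1])<rr)&(pc[...,2]>zz); print(nm,cv2.minEnclosingCircle(pc[m][:,:2].astype(np.float32)))
print(manip.get_state()['ee_pos'],manip.get_state()['wrist_force'])
E
```

```text
1836 [[-0.0727 -0.0059 -0.1411]
 [ 0.0058  0.0029 -0.0854]
 [ 0.0755  0.0096 -0.0215]]
tilt [-0.0034583  0.0808496  0.0096251]
tub ((0.38514941930770874, -0.46699726581573486), 0.0636061429977417)
jar ((0.5979219079017639, -0.45038795471191406), 0.032829929143190384)
[ 0.47956069 -0.1867352   0.28558799] [-0.18873799  0.5027618  -0.33335735]
```

View pics/s4.png

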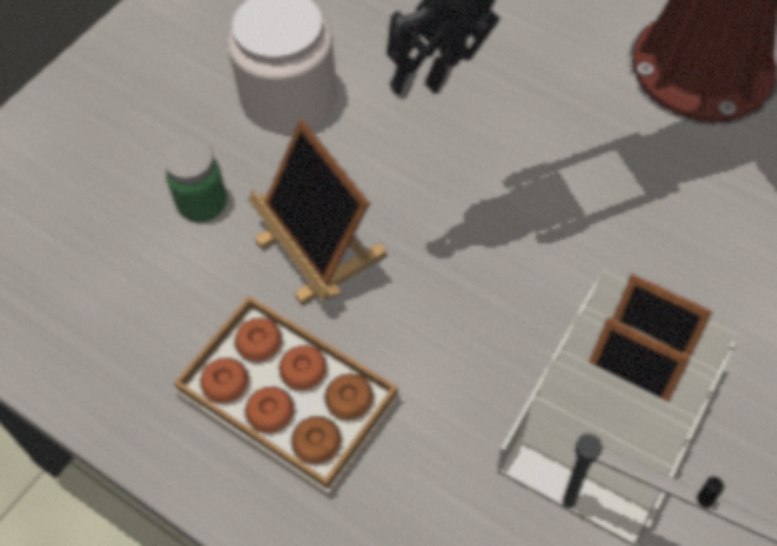

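The board stands on the easel: centred to about 1 mm, leaning about 30°, lower edge about 7 mm forward of the seat. All of that is within limits. The small boards are seated, the keeper is aside, the tub and jar are unmoved, and the pastry box looks unchanged. Handing in.

```bash
python3 -c "
from plant import order
print(order.hand_in())"
```

```text
the job is handed in; nothing more can be done
None
```

I handed the job in at about 21 s with no verdict returned; my last measurement showed the large board on the easel ledge, centred to about 1 mm and leaning about 30°, with the keeper aside at about 1.5 rad and nothing else visibly moved.

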